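Lock the large filter housing with its slip-clutch knob

TASK

Lock the larger of the two filter housings on the lab bench: turn the black winged knob on its top clockwise until the locking ring's lug is home against the stop post, and keep turning until the slip clutch has clicked at least twice (the knob has run on at least 20 degrees past the stopped ring). Then let go, and leave the smaller housing's knob as it is.

Things in the scene. Friction and masses are not known exactly. Their poses are not given: they have to be found in the camera images.
- large_grip (a point): Middle of the upright black bar of the large housing's knob, on the vertical turning axis, 137 mm above the bench. Bar 48 mm long (point x), 14 mm thick (point y: grip across it), 34 mm high, top at 147 mm, on a round cap 48 mm across, flat top at 113 mm. Housing: white cylinder 90 mm across, 90 mm high, aluminium collar 110 mm across, bolted down. All else near is lower.
- large_ring (a joint): Angle of the large housing's brass locking ring (under the knob, top at 102 mm), rad, growing clockwise from above. Starts at 0 to 0.35; hard stop at 0.8, home: its lug (tip 53 mm from the axis, at first in line with the bar, on point large_grip's +x side) then meets the dark stop post on the collar. Turns with the knob, drag 0.05 N m; stays where left.
- large_clutch (a joint): Slip of the large knob past its ring, rad, growing clockwise; 0 at the start. The clutch slips at 0.18 N m, so only once the ring is home, then with steady drag: clicks are counted, not felt, one per 10 degrees (0.175 rad), and the bar visibly leaves the lug's line. More slip does no harm. Turned back, the knob takes the ring back.
- small_wing (a point): Point in the bar of the small housing's knob, 22 mm along the bar from its axis, 107 mm above the bench. Same build and same size of knob, but the housing is 60 mm across (collar 80 mm) and 60 mm high; bar top at 117 mm. Also unlocked; not to be turned.

How it is judged:
By the outcome, as a careful person would: the job done as asked, in the order asked, and still so for the second after the job is handed in, with the robot touching nothing.
It also fails if it takes over 32 s, if anything falls off the work surface, if the arm or the gripper's body presses on something with over 40 N, if the wrist force passes 120 N, or if a joint passes its speed limit or range.

ROBOT

A 6-joint arm with a two-finger parallel gripper is mounted at the origin on the work surface. World frame = base frame: x ahead of the robot, y to its left, z up, the work surface at z = 0. Lengths are in m, angles in rad, forces in N, time in s.
With the tool pointing down it reaches from about 0.275 to 0.875 m from the base axis. Payload 12.5 kg.
Tool frame: the origin (TCP) lies at the very end of the fingers, on their centre line; the grasp point (between the pads) lies 19 mm behind it; z points along the fingers, y is the direction in which the jaws open and shut (so a half turn about z gives the same grasp; the last joint's range is limited). The gripper opens to 85 mm and grips with 20 to 120 N. Pads are 22 mm wide; open, the fingers measure 114 mm over their backs; the gripper's body (76 mm by 85 mm) begins 54 mm behind the grasp point. The pads swing forward as they close: fully open they stand 13 mm farther back than shut.
Start: joints at [1.23, 0.351, 1.652, -0, 1.139, -0.085], TCP at [0.139, 0.532, 0.231] pointing down, gripper open.
Joint ranges: [-2.75, 2.75], [-0.79, 2.1], [0.01, 2.65], [-1.57, 4.71], [0.07, 3.14], [-2.87, 2.87]. Speed limits (rad/s): [2.22, 2.22, 2.79, 3.14, 3.14, 3.14].

INTERFACE

Orientations are given as a unit quaternion [w, x, y, z].
In Python, from cell import r, vision gives the robot as it stands. The module is installed in compiled form; this text tells all that it offers.
- The arm moves only by the tool step_arm, never from a script. Its arguments are lists of equal length, an entry for each row: "twist": the turn, a rotation vector about the world's x, y, z in units of 8 degrees (1.0 is 8 degrees), a list of three; "translation": the shift along the world's x, y, z in units of 60 mm (1.0 is 60 mm), a list of three; "hand": the closure, from 0 (fully open) to 1 (shut). A call has 1 to 12 rows; each row is the pose to reach, as a shift and turn from the pose commanded when the call began; what a row does not reach only later rows make up. A row lasts 1/8 s, in which the tool goes at most 62.5 mm and 10.7 degrees, less where a joint would pass 70% of its speed; a pose out of reach is approached as far as the arm can. A call with a gripper value outside its range is refused whole. The fingers move at their own pace and stop on an object; the grip force is fixed at half the most. Time passes only in rows, so rows that repeat a pose let the fingers close. It gives the time, the measured TCP pose, the force and the opening at its end, in the units of the state.
- r.observe(): the state, without advancing time (a new reading comes with each control period).
- vision.get_image(name): name is "scene" or "top" or "wrist"; returns a dict with "image" (420x560x3 uint8, red, green, blue), "fx", "fy", "cx", "cy" (pixels), "view" (4x4, takes a point from world to camera coordinates); the wrist camera has in their place "hand_eye" (4x4, takes a point from camera to tool coordinates, whose origin is the TCP and whose axes are the flange's). Camera axes: x right, y up, looking along -z (the intrinsics and any distortion apply to the point x, -y, -z); pixel columns grow to the right and rows downward; lengths in m; the calibration is good to about 2 mm. The wrist camera is an equidistant fisheye: a pixel r from the principal point sees the ray r / f radians off the axis. A picture is of the moment at which its call begins: read the wrist's pose just before it. There is no depth.
- r.close_job(): hands the job in, once; it reports no verdict.
The state is a dict: "time": time; "joint_pos": joint angles; "dq": joint speeds; "joint_efforts": joint torques, N m; "position": TCP position; "orientation": TCP orientation; "contact_force": force on the tool from outside, world axes, zero at the start; "moment": the same for the moment, N m; "width": finger opening in m.
Only numpy, scipy, OpenCV 4.12 (cv2) and the standard library are available. Lean on these libraries where they do the work, as an engineer would, in place of code of your own. Each camera call takes 0.05 s, during which the arm holds its last target.

## Working session

There is one attempt and no reset: what is moved stays moved. The work goes in short steps, Python scripts to look and compute and a tool call to move; the robot and the scene stay as the last step left them, time stands still between calls to the robot, and variables do not carry over. Pictures are saved under pics/ and viewed, and the job is handed in when it is done.

Besides the shell and the picture viewer there is one more tool, called after ">>>" as name(argument=value, ...) on one line, values as JSON. step_arm: Moves the arm, as the interface text tells. Its arguments: {"type":"object","properties":{"twist":{"type":"array"},"translation":{"type":"array"},"hand":{"type":"array"}},"required":["twist","translation","hand"]}

```bash
mkdir -p pics; cat > h.py <<'E'
from cell import r, vision
import numpy as np, cv2
def snap(n,tag):
    s=r.observe(); d=vision.get_image(n); np.savez(f'pics/{tag}.npz',**{k:np.array(v) for k,v in d.items()},pos=s['position'],q=s['orientation'])
    cv2.imwrite(f'pics/{tag}.png',d['image'][:,:,::-1]); return d
def crop(tag,x0,y0,w,h,k,out):
    im=cv2.imread(f'pics/{tag}.png')[y0:y0+h,x0:x0+w]; cv2.imwrite(f'pics/{out}.png',cv2.resize(im,None,fx=k,fy=k,interpolation=cv2.INTER_CUBIC))
def ray(tag,u,v):
    d=np.load(f'pics/{tag}.npz'); V=np.linalg.inv(d['view'])
    c=np.array([(u-d['cx'])/d['fx'],-(v-d['cy'])/d['fy'],-1]); return V[:3,3],V[:3,:3]@c
def atz(tag,u,v,z):
    o,e=ray(tag,u,v); return o+e*(z-o[2])/e[2]
def proj(tag,p):
    d=np.load(f'pics/{tag}.npz'); c=d['view']@np.r_[p,1]; return d['cx']+d['fx']*c[0]/-c[2], d['cy']-d['fy']*c[1]/-c[2]
E
python3 - <<'E'
from h import *
print(r.observe())
for n in ('scene','top'):
    d=snap(n,n+'0'); print(n,d.keys(),d['fx'],d['view'])
E
```

```text
{'time': 0.0, 'joint_pos': array([ 1.23041912e+00,  3.51223016e-01,  1.65241388e+00,  1.43430409e-05,
        1.13907765e+00, -8.45621522e-02]), 'dq': array([ 0.00100401,  0.00026302,  0.00028638, -0.00037873,  0.00108773,
       -0.00064787]), 'joint_efforts': array([-6.28785219e-04, -5.06104696e+01, -2.91395491e+01, -1.24009030e-04,
        4.58330149e-03, -3.64157574e-05]), 'position': array([0.13901353, 0.5318122 , 0.23076954]), 'orientation': array([-1.24654833e-04,  1.27562005e-01,  9.91830439e-01, -5.46959431e-04]), 'contact_force': array([0.18012642, 0.23233796, 0.5194055 ]), 'moment': array([ 0.0056415 , -0.0226069 , -0.02269682]), 'width': 0.08548459664944896}
scene dict_keys(['image', 'fx', 'fy', 'cx', 'cy', 'view']) 406.863619504858 [[-0.40896098  0.91250267 -0.00947536  0.23206139]
 [-0.70192516 -0.30791628  0.64225279  0.27639903]
 [ 0.58313977  0.26930732  0.76643433 -1.11233749]
 [ 0.          0.          0.          1.        ]]
top dict_keys(['image', 'fx', 'fy', 'cx', 'cy', 'view']) 411.13719377759054 [[ 0.00447048 -0.99995483  0.0083876   0.00769901]
 [ 0.99391347  0.00536643  0.11003278 -0.56539902]
 [-0.11007282  0.00784465  0.99389257 -0.81835279]
 [ 0.          0.          0.          1.        ]]
```

View pics/scene0.png

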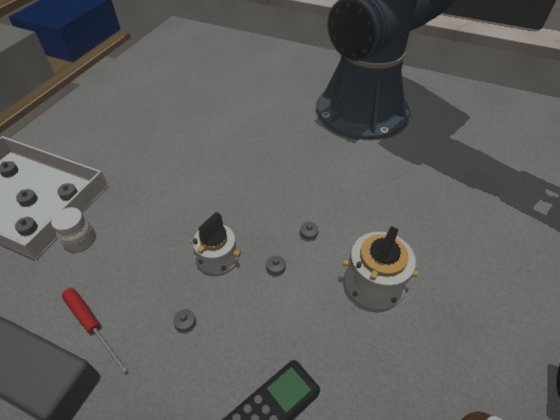

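View pics/top0.png

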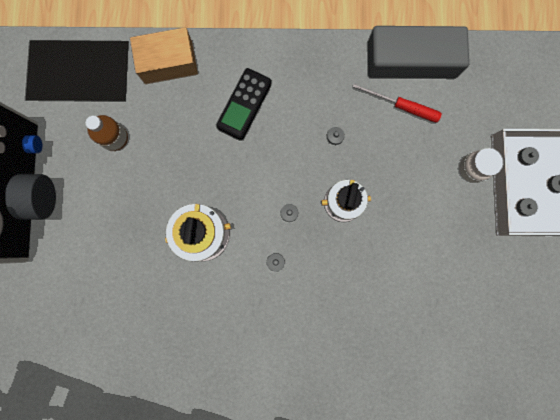

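```bash
python3 - <<'E'
from h import *
crop('top0',150,185,100,90,8,'t1'); crop('scene0',330,210,100,100,6,'s1')
E
```

```text
(no output)
```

View pics/t1.png

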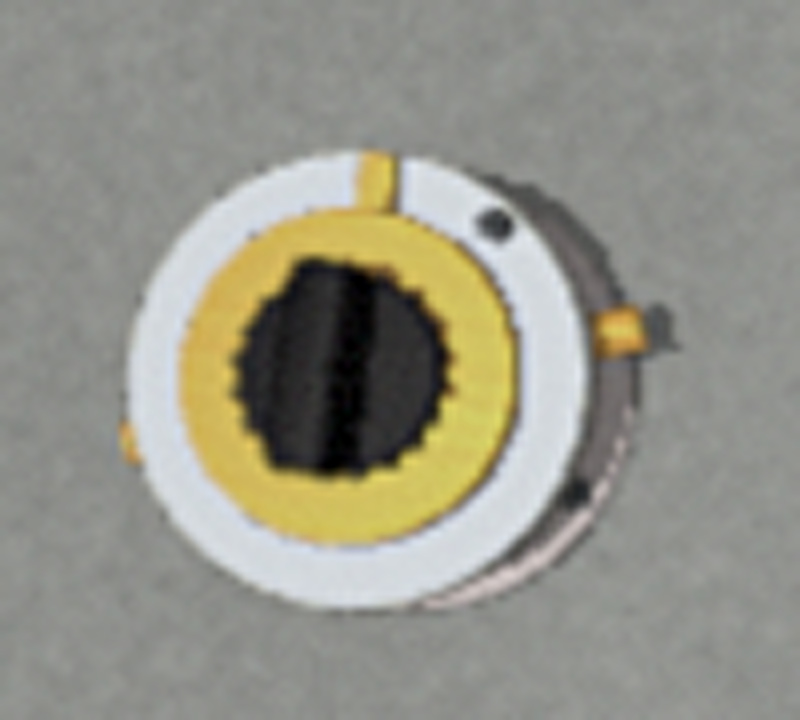

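View pics/s1.png

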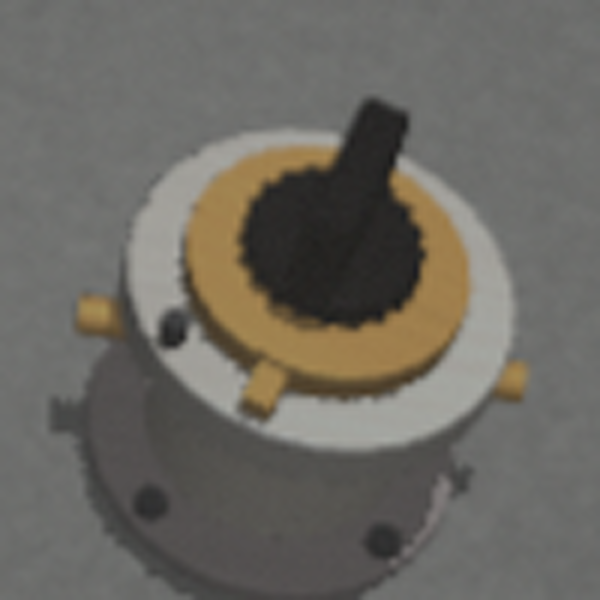

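The top view shows the large housing at about (193.5, 232), with its lug at the top (197, 204.5) and the stop post about 40° clockwise of it at (212, 213). The scene view agrees.

```bash
python3 - <<'E'
from h import *
T=lambda x,y,z:atz('top0',150+x/8-.44,185+y/8-.44,z)
S=lambda x,y,z:atz('scene0',330+x/6-.42,210+y/6-.42,z)
def circ(f,pts,z):
    P=np.array([f(*p,z)[:2] for p in pts]); A=np.c_[2*P,np.ones(len(P))]; s=np.linalg.lstsq(A,(P**2).sum(1),rcond=None)[0]
    return s[:2],np.sqrt(s[2]+s[:2]@s[:2])
print('ringT',circ(T,[(178,377),(518,377),(348,546),(348,207),(230,500),(468,500)],.102))
print('ringS',circ(S,[(186,240),(470,270),(305,146),(345,380),(415,185),(440,340)],.102))
t=T(376,158,.1);s=S(262,392,.1)
print('lug',t,s)
print('post',T(495,215,.1),S(173,318,.1))
print('capT',circ(T,[(240,370),(448,370),(330,475),(420,290),(420,440)],.113))
for c in [(305,262),(355,262),(275,470),(340,475)]: print('bar',c,T(*c,.147))
for c in [(373,98),(408,118)]: print('barS',c,S(*c,.147))
E
```

```text
ringT (array([0.51078196, 0.17525726]), np.float64(0.03989853511303277))
ringS (array([0.51126976, 0.17458776]), np.float64(0.03925914827852406))
lug [0.56258745 0.17080017 0.1       ] [0.55967349 0.16991593 0.1       ]
post [0.54916158 0.14232301 0.1       ] [0.54654117 0.14091808 0.1       ]
capT (array([0.5121046 , 0.17416836]), np.float64(0.02441677625774594))
bar (305, 262) [0.53377515 0.1765845  0.147     ]
bar (355, 262) [0.53383265 0.16551247 0.147     ]
bar (275, 470) [0.48777344 0.18183121 0.147     ]
bar (340, 475) [0.48674274 0.16750767 0.147     ]
barS (373, 98) [0.48781241 0.1728403  0.147     ]
barS (408, 118) [0.49077835 0.18320505 0.147     ]
```

>>> step_arm(twist=[[0,0,0.1],[0,0,0.2],[0,0,0.3],[0,0,0.4],[0,0,0.5],[0,0,0.6],[0,0,0.8],[0,0,0.9],[0,0,1.0],[0,0,1.15],[0,0,1.15],[0,0,1.15]], translation=[[0.62,-0.6,0],[1.24,-1.2,0],[1.86,-1.8,0],[2.48,-2.4,0],[3.1,-3.0,0],[3.72,-3.6,0],[4.34,-4.2,0],[4.96,-4.8,0],[5.58,-5.4,0],[6.2,-5.95,0],[6.2,-5.95,0],[6.2,-5.95,0]], hand=[0,0,0,0,0,0,0,0,0,0,0,0])

```text
time: 1.6
position: [0.5106, 0.1752, 0.2309]
orientation: [-0.001, 0.048, 0.999, -0.0]
contact_force: [-0.6, -0.5, 0.6]
width: 0.0858
```

```bash
python3 - <<'E'
from h import *
s=r.observe(); print(s['time'],s['position'],s['orientation'],s['joint_pos'],s['contact_force'])
d=snap('wrist','w1'); print({k:v for k,v in d.items() if k!='image'})
E
```

```text
1.6 [0.51064152 0.17520514 0.23089966] [-5.26867932e-04  4.78396812e-02  9.98854887e-01 -5.22556732e-05] [ 2.44181709e-01  3.33273013e-01  1.67775550e+00  2.24607098e-04
  1.13160336e+00 -1.23099432e+00] [-0.58854199 -0.54478383  0.57664511]
{'fx': 325.19226210127806, 'fy': 325.19226210127806, 'cx': 279.15629959094315, 'cy': 210.3098207133615, 'hand_eye': array([[-3.25530464e-04,  9.44538856e-01,  3.28399517e-01,
         8.51618064e-02],
       [ 9.99999772e-01,  5.01926949e-04, -4.52373126e-04,
        -5.41290897e-04],
       [-5.92116562e-04,  3.28399295e-01, -9.44538804e-01,
        -1.42858868e-01],
       [ 0.00000000e+00,  0.00000000e+00,  0.00000000e+00,
         1.00000000e+00]])}
```

View pics/w1.png

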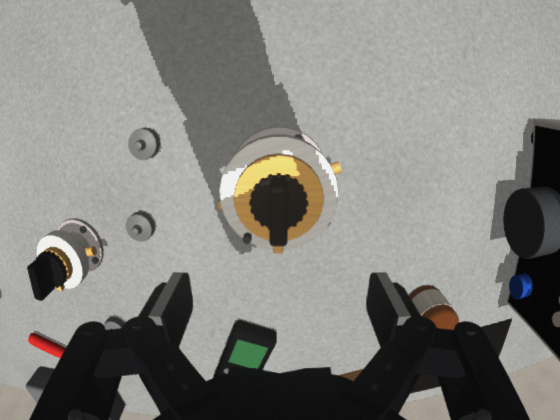

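The wrist view shows the bar end at about (278, 243), midway between the fingertips (190 and 368) and upright in the image. The lug is just below it at (278, 249).

```bash
cat >> h.py <<'E'
from scipy.spatial.transform import Rotation as R
def wray(tag,u,v):
    d=np.load(f'pics/{tag}.npz'); x,y=u-d['cx'],v-d['cy']; rr=np.hypot(x,y); th=rr/d['fx']
    c=np.array([np.sin(th)*x/rr,-np.sin(th)*y/rr,-np.cos(th)]); H=d['hand_eye']
    q=d['q']; Rw=R.from_quat([q[1],q[2],q[3],q[0]]).as_matrix()
    return d['pos']+Rw@H[:3,3],Rw@H[:3,:3]@c
def watz(tag,u,v,z):
    o,e=wray(tag,u,v); return o+e*(z-o[2])/e[2]
E
python3 - <<'E'
from h import *
crop('w1',210,130,140,130,5,'w1c')
E
```

```text
(no output)
```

View pics/w1c.png

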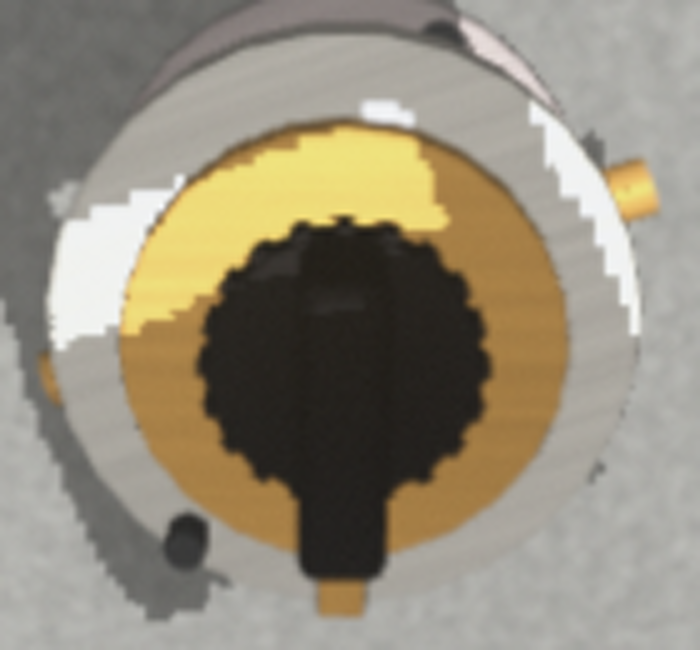

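```bash
python3 - <<'E'
from h import *
W=lambda x,y,z:watz('w1',210+x/5-.4,130+y/5-.4,z)
P=np.array([W(*p,.102)[:2] for p in [(120,335),(568,340),(345,122),(180,185),(515,200),(240,515),(455,510)]])
s=np.linalg.lstsq(np.c_[2*P,np.ones(7)],(P**2).sum(1),rcond=None)[0]; print('ring',s[:2],np.sqrt(s[2]+s[:2]@s[:2]))
for n,p,z in [('barL',(300,578),.147),('barR',(386,578),.147),('top back',(302,290),.147),('tb R',(386,290),.147),('lug',(341,614),.1),('post',(186,520),.105)]: print(n,W(*p,z))
E
```

```text
ring [0.50762496 0.17420549] 0.038731300531814096
barL [0.53181816 0.16532209 0.147     ]
barR [0.53308791 0.1785058  0.147     ]
top back [0.48630914 0.17045658 0.147     ]
tb R [0.4874753  0.18253228 0.147     ]
lug [0.56192807 0.16855619 0.1       ]
post [0.53803268 0.14282021 0.105     ]
```

>>> step_arm(twist=[[0,0,0],[0,0,0],[0,0,0],[0,0,0],[0,0,0],[0,0,0]], translation=[[0,-0.01,-0.5],[0,-0.01,-1.0],[0,-0.01,-1.4],[0,-0.01,-1.7],[0,-0.01,-1.85],[0,-0.01,-1.85]], hand=[0,0,0,0,0,0])

```text
time: 2.4
position: [0.5107, 0.1749, 0.1202]
orientation: [-0.0, 0.047, 0.999, -0.0]
contact_force: [0.4, 0.0, 0.2]
width: 0.0858
```

>>> step_arm(twist=[[0,0,0],[0,0,0],[0,0,0],[0,0,0],[0,0,0],[0,0,0]], translation=[[0,0,0],[0,0,0],[0,0,0],[0,0,0],[0,0,0],[0,0,0]], hand=[0.5,0.7,0.8,1,1,1])

```text
time: 3.15
position: [0.5112, 0.1744, 0.1206]
orientation: [0.0, 0.048, 0.999, -0.0]
contact_force: [-1.2, -1.6, 5.8]
width: 0.0131
```

```bash
python3 - <<'E'
from h import *
s=r.observe(); print(s['time'],s['position'],s['orientation'],s['contact_force'],s['moment'],s['width'])
snap('wrist','w2')
E
```

```text
3.15 [0.51124823 0.17443938 0.12058991] [ 1.64268093e-04  4.75659321e-02  9.98868087e-01 -1.16313647e-05] [-1.23810541 -1.57078635  5.76694601] [-0.26203393  0.26827803  0.04024956] 0.01305598252811683
```

View pics/w2.png

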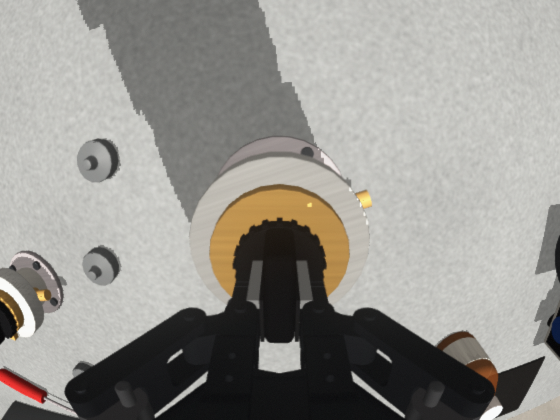

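The bar is gripped (width 13 mm, small forces), and the picture shows it upright between the pads at about (280, 280). Next I turn it clockwise.

>>> step_arm(twist=[[0,0,-0.4],[0,0,-0.8],[0,0,-1.2],[0,0,-1.6],[0,0,-2.0],[0,0,-2.4],[0,0,-2.8],[0,0,-3.2],[0,0,-3.2]], translation=[[0,0,0],[0,0,0],[0,0,0],[0,0,0],[0,0,0],[0,0,0],[0,0,0],[0,0,0],[0,0,0]], hand=[1,1,1,1,1,1,1,1,1])

```text
time: 4.32
position: [0.5112, 0.1742, 0.1206]
orientation: [0.0, 0.268, 0.963, -0.0]
contact_force: [-2.7, -2.9, 6.7]
width: 0.0131
```

```bash
python3 - <<'E'
from h import *
s=r.observe(); print(s['time'],s['position'],s['orientation'],s['contact_force'],s['moment'],s['width'])
E
```

```text
4.325 [0.51116459 0.17421255 0.12059485] [ 7.46715911e-05  2.68111492e-01  9.63387865e-01 -2.07609056e-04] [-2.65876989 -2.91245109  6.66116624] [-0.57871975  0.36637659 -0.0191866 ] 0.01305086607902497
```

>>> step_arm(twist=[[0,0,-0.4],[0,0,-0.8],[0,0,-1.2],[0,0,-1.6],[0,0,-2.0],[0,0,-2.4],[0,0,-2.8],[0,0,-3.2],[0,0,-3.6],[0,0,-4.0],[0,0,-4.0]], translation=[[0,0,0],[0,0,0],[0,0,0],[0,0,0],[0,0,0],[0,0,0],[0,0,0],[0,0,0],[0,0,0],[0,0,0],[0,0,0]], hand=[1,1,1,1,1,1,1,1,1,1,1])

```text
time: 5.7
position: [0.5109, 0.174, 0.1206]
orientation: [-0.0, 0.523, 0.852, -0.001]
contact_force: [-3.0, -4.6, 6.2]
width: 0.0128
```

```bash
python3 - <<'E'
from h import *
s=r.observe(); print(s['time'],s['position'],s['orientation'],s['contact_force'],s['moment'],s['width'],s['joint_pos'])
E
```

```text
5.7 [0.51093606 0.17399306 0.12056063] [-2.28019872e-05  5.23211481e-01  8.52202712e-01 -5.32566406e-04] [-2.98406624 -4.64652079  6.2245995 ] [-0.81601119  0.56822656 -0.02921549] 0.012757984661021423 [ 2.42314699e-01  4.74916671e-01  1.77485625e+00 -9.18156645e-04
  8.92610759e-01 -2.26675023e-01]
```

>>> step_arm(twist=[[0,0,-0.4],[0,0,-0.8],[0,0,-1.2],[0,0,-1.6],[0,0,-2.0],[0,0,-2.4],[0,0,-2.8],[0,0,-3.2],[0,0,-3.6],[0,0,-4.0],[0,0,-4.0]], translation=[[0,0,0],[0,0,0],[0,0,0],[0,0,0],[0,0,0],[0,0,0],[0,0,0],[0,0,0],[0,0,0],[0,0,0],[0,0,0]], hand=[1,1,1,1,1,1,1,1,1,1,1])

```text
time: 7.08
position: [0.5106, 0.174, 0.1205]
orientation: [-0.0, 0.738, 0.675, -0.001]
contact_force: [-5.0, -4.6, 8.4]
width: 0.0134
```

```bash
python3 - <<'E'
from h import *
s=r.observe(); print(s['time'],s['position'],s['orientation'],s['contact_force'],s['moment'],s['width'])
snap('wrist','w3'); snap('scene','s3')
crop('s3',310,170,140,130,5,'s3c')
E
```

```text
7.075 [0.51062699 0.17397383 0.12054014] [-6.28303669e-05  7.37818548e-01  6.74998585e-01 -8.34176078e-04] [-4.97460446 -4.59422534  8.43404769] [-0.8520013   0.80037907 -0.07054476] 0.013356749592918299
```

View pics/w3.png

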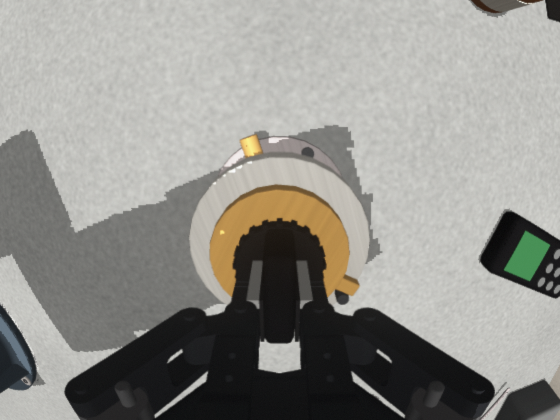

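View pics/s3c.png

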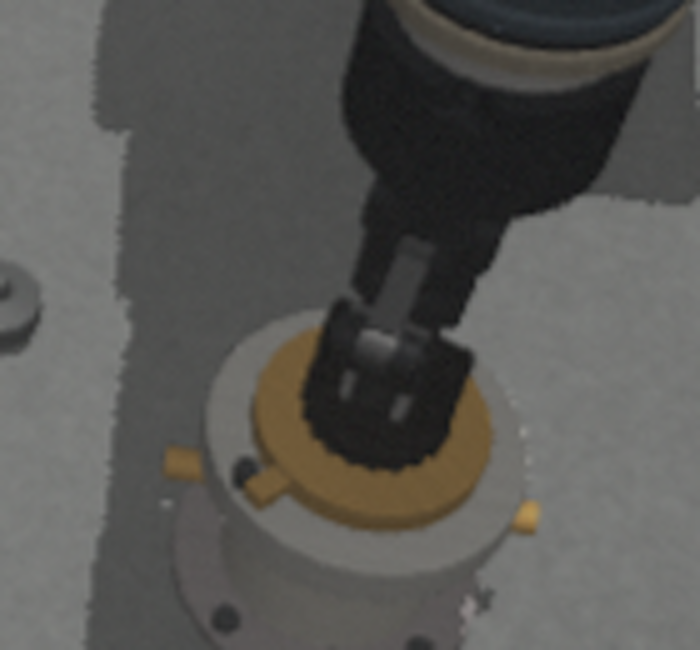

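The lug (about (347, 284) in the wrist view) sits against the dark post at (343, 298). The bar has run roughly 55° past the lug's line. Now I let go and lift away.

>>> step_arm(twist=[[0,0,0],[0,0,0],[0,0,0],[0,0,0],[0,0,0],[0,0,0]], translation=[[0,0,0],[0,0,0],[0,0,0],[0,0,0],[0,0,0],[0,0,0]], hand=[0.7,0.5,0.2,0,0,0])

```text
time: 7.92
position: [0.5111, 0.1745, 0.1203]
orientation: [-0.0, 0.738, 0.675, -0.0]
contact_force: [-1.0, -0.1, -0.4]
width: 0.0852
```

>>> step_arm(twist=[[0,0,0],[0,0,0],[0,0,0],[0,0,0],[0,0,0],[0,0,0]], translation=[[0,0,0.3],[0,0,0.7],[0,0,1.2],[0,0,1.7],[0,0,2.0],[0,0,2.0]], hand=[0,0,0,0,0,0])

```text
time: 8.68
position: [0.5116, 0.1746, 0.2413]
orientation: [0.001, 0.738, 0.675, 0.001]
contact_force: [0.7, -0.3, -0.2]
width: 0.0855
```

```bash
python3 - <<'E'
from h import *
s=r.observe(); print(s['time'],s['position'],s['orientation'],s['contact_force'],s['moment'],s['width'])
snap('wrist','w4'); crop('w4',210,130,140,130,5,'w4c')
snap('scene','s4'); crop('s4',180,190,100,90,6,'s4c');crop('scene0',180,190,100,90,6,'s0c')
cv2.imwrite('pics/sm.png',np.hstack([cv2.imread('pics/s0c.png'),cv2.imread('pics/s4c.png')])[:,::1][:, :1200][::1])
im=cv2.imread('pics/sm.png');cv2.imwrite('pics/sm.png',cv2.resize(im,(800,360)))
E
```

```text
8.675 [0.51162852 0.17464724 0.24130651] [5.72887446e-04 7.37602382e-01 6.75234216e-01 1.07335523e-03] [ 0.67996518 -0.25459467 -0.1825362 ] [-0.03301116  0.03367421  0.01634329] 0.08548057007207227
```

View pics/w4c.png

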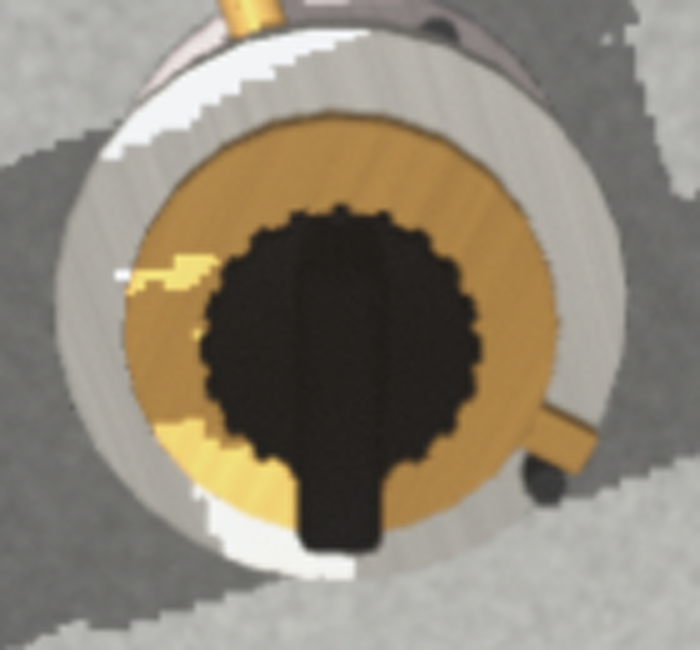

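View pics/sm.png

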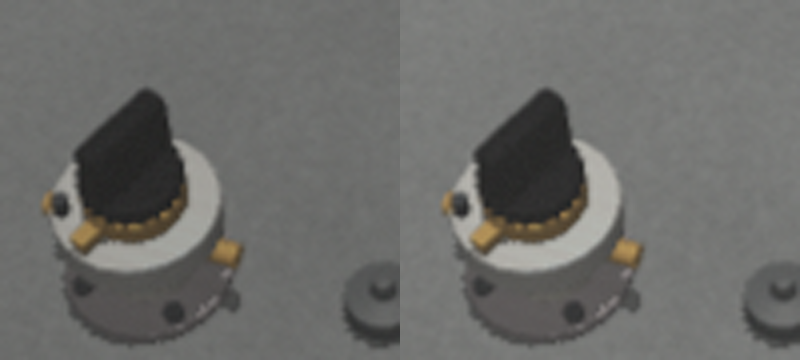

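The close-up shows the lug at (565, 440) touching the post at (545, 480), with the bar about 60° past the lug's line. The small knob looks the same before and after.

```bash
python3 -c "
from h import *
print(r.close_job())"
```

```text
the job is handed in; nothing more can be done
None
```

The large housing is locked. I gripped its knob and turned it about 90° clockwise in three stages. I then opened the gripper, lifted 120 mm clear and handed the job in at about 9 s of the 32 s allowed.

- **Lug and clutch:** the last wrist picture shows the lug against the stop post. The bar stands roughly 55–60° past the lug's line, well over the 20° needed for two clicks. I judged that angle by eye, because clicks cannot be felt.
- **Forces:** the force readings I took at the end of each move stayed below about 11 N, and the gripper is touching nothing.
- **Small housing:** its knob looks the same in the before and after pictures.
- **Disagreement between cameras:** the views put the knob's axis up to about 3 mm apart. The grip and turn still went smoothly. No check failed.

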